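Isolate the test track, put the tank wagon away, switch back on

TASK

The blue tank wagon on the test track is to be put away. First pull the track's black isolator knob out until it snaps into its outer position and stays there, so that the track is dead; then lift the wagon off and stand it on its wheels in the slot of the stock rack that carries the blue label. When the wagon is in its slot and let go, push the knob back fully home to switch the track on again, and leave the other things on the bench as they are.

Things in the scene. Friction and masses are not known exactly. Their poses are not given: they have to be found in the camera images.
- isolator_cap (a point): Middle of the cap of the black push-pull knob, moving with it. z = pull direction, straight up. Knob: ribbed, round, a bare aluminium disc on its cap, 30 mm across near the cap, 25 mm at its foot, 24.5 mm high; under it at home 6 mm, pulled out 20 mm, to the aluminium panel (72 x 42 mm). A 17 mm round collar, 5 mm high, stands on the panel round the shaft.
- isolator (a joint): How far the knob is out, in m: 0 home (track on) to 0.014 out (track dead, red band on the shaft in sight). A spring ball holds it at both ends: it takes about 5 N to move it either way, and past the middle of the travel it snaps to that end by itself. It does not turn.
- test_track: Fixed plywood board, 150 x 132 x 9 mm, with the track and the grey switch box, on a 3 mm cutting mat. Origin: middle of its underside; x along the track, away from the robot. The track's middle line is at y = -38 mm, rail tops 15 mm above the origin, red buffer stop at its +x end (35 mm high). The box covers x -72 to +4, y 18 to 64 mm; its panel lies 37 mm above the origin.
- tank_wagon: Loose model tank wagon, blue tank on a black frame, on the test track: 32 wide (x) x 121 long (y) x 50 mm high (z), 70 to 120 g. Origin: middle of its length and width, at the foot of its wheels, 14 mm above the board's origin at the start. It does not roll. Lift it across its width.
- stock_rack: Fixed rack, plywood base 142 (x) x 102 (y) x 6 mm, on the mat. Origin: middle of its underside. Two open slots along x, middles at y = +27 and -27 mm, each 40 mm wide and 128 mm long inside, between aluminium side walls 2 mm thick; wooden end boards. Slot floor 7.5 mm, side walls 24 mm, end boards 23 mm above the origin. Both slots are empty.
- blue_slot (a point): Middle of the floor of the slot with the blue label (a 41 x 21 mm blue field on a white tag that leans at the slot's robot-side end, up to 33 mm above the rack's underside). x along the slot, away from the robot; z up. Either of the two slots may be the blue one. In place, the wagon's origin lies within about 1 mm of this height.
- red_slot (a point): Middle of the floor of the other slot, the one with the red label. It belongs to another wagon.
- glue_bottle: Bystander: blue bottle with yellow cap and needle, 34 mm round, 122 mm high, standing loose behind the work. Origin: middle of its underside.
- paint_pot_red: Bystander: small loose paint pot with red lid, 33 mm round, 34 mm high. Origin: middle of its underside.
- paint_pot_green: Bystander: small loose paint pot with green lid, 33 mm round, 34 mm high. Origin: middle of its underside.
- screwdriver_red: Bystander: loose screwdriver with red handle, 154 mm long (x), 21 mm high, lying on the bench at the right, behind the vice. Origin: middle of its underside.

How it is judged:
On the way, in this order (a step that is already met when the one before it is completed fails the run):
1. The knob is pulled out to its detent while the wagon still stands on the test track (value of joint isolator above 0.0115 m and distance of tank_wagon from where it was at the start of the episode below 0.015 m), for 0.2 s.
2. With the knob out, the wagon stands in the blue-labelled slot, let go (value of joint isolator above 0.0115 m and x of tank_wagon in the frame of blue_slot between -0.012 and 0.012 m and y of tank_wagon in the frame of blue_slot between -0.008 and 0.008 m and z of tank_wagon in the frame of blue_slot below 0.005 m and angle between tank_wagon's own z axis and vertical below 0.1 rad and angle between the y axis of tank_wagon and the x axis of blue_slot, either way round below 0.15 rad and contact force between the fingers and tank_wagon below 0.1 N and linear speed of tank_wagon below 0.02 m/s), for 0.2 s.
At the end, for the whole second after the job is handed in: The knob is home (less than 2 mm out); the blue wagon stands upright on the floor of the blue-labelled slot (origin within 12 mm of the slot's middle along it, 8 mm across it, less than 5 mm above its floor, tilt under 0.1 rad, in line within 0.15 rad, either way round), let go and at rest (value of joint isolator below 0.002 m and x of tank_wagon in the frame of blue_slot between -0.012 and 0.012 m and y of tank_wagon in the frame of blue_slot between -0.008 and 0.008 m and z of tank_wagon in the frame of blue_slot below 0.005 m and angle between tank_wagon's own z axis and vertical below 0.1 rad and angle between the y axis of tank_wagon and the x axis of blue_slot, either way round below 0.15 rad and contact force between the fingers and tank_wagon below 0.1 N and linear speed of tank_wagon below 0.02 m/s); the robot touches nothing.
It fails at once if The wagon is off its place on the track (more than 15 mm), not yet in its slot, while the knob is not out (distance of tank_wagon from where it was at the start of the episode above 0.015 m and value of joint isolator below 0.01 m and not (x of tank_wagon in the frame of blue_slot between -0.012 and 0.012 m and y of tank_wagon in the frame of blue_slot between -0.008 and 0.008 m and z of tank_wagon in the frame of blue_slot below 0.005 m and angle between tank_wagon's own z axis and vertical below 0.1 rad and angle between the y axis of tank_wagon and the x axis of blue_slot, either way round below 0.15 rad)).
It fails at once if A bystander (glue bottle, paint pots, screwdriver) is shoved more than 30 mm (distance of any of glue_bottle, paint_pot_red, paint_pot_green, screwdriver_red from where it was at the start of the episode above 0.03 m).
It fails at once if The glue bottle is knocked over (angle between glue_bottle's own z axis and vertical above 0.5 rad).
It also fails if it takes over 48 s, if anything falls off the work surface, if the arm or the gripper's body presses on something with over 40 N, if the wrist force passes 120 N, or if a joint passes its speed limit or range.

ROBOT

A 6-joint arm with a two-finger parallel gripper is mounted at the origin on a cart in front of the work surface, level with it; the furniture and walls round the work are solid. World frame = base frame: x ahead of the robot, y to its left, z up, the work surface at z = 0. Lengths are in m, angles in rad, forces in N, time in s.
With the tool pointing down it reaches from about 0.425 to 0.95 m from the base axis. Payload 3.5 kg.
Tool frame: the origin (TCP) lies at the very end of the fingers, on their centre line; the grasp point (between the pads) lies 19 mm behind it; z points along the fingers, y is the line along which they close (so a half turn about z gives the same grasp; the last joint's range is limited). The gripper opens to 85 mm and grips with 20 to 120 N. Pads are 22 mm wide; open, the fingers measure 114 mm over their backs; the gripper's body (76 mm by 85 mm) begins 54 mm behind the grasp point. The pads swing forward as they close: fully open they stand 13 mm farther back than shut.
Start: joints at [-1.304, 0.286, 1.577, -0, 1.279, -0.15], TCP at [0.273, -0.617, 0.231] pointing down, gripper open.
Joint ranges: [-2.77, 2.77], [-0.9, 2.22], [0.21, 2.48], [-1.53, 4.67], [0.24, 2.81], [-2.84, 2.84]. Speed limits (rad/s): [2.79, 2.79, 3.14, 3.14, 3.14, 3.14].

INTERFACE

Orientations are given as a unit quaternion [x, y, z, w].
In Python, from plant import ctrl, order, read_camera gives the robot as it stands (ctrl), with the cameras as plain functions and the job (order).
- The arm moves only by the tool drive_effector, called after "Emit:" in YAML: its name, and indented under it one key for each argument. Schema: {"type":"object","properties":{"offsets":{"type":"array","items":{"type":"array","prefixItems":[{"type":"array","items":{"type":"number"},"minItems":3,"maxItems":3},{"type":"array","items":{"type":"number"},"minItems":3,"maxItems":3},{"type":"number"}],"minItems":3,"maxItems":3},"minItems":1,"maxItems":10},"grip_n":{"type":"number"},"only":{"type":"string"},"quiet":{"type":"boolean"},"lines":{"type":"string"}},"required":["offsets"],"additionalProperties":false}. offsets is a list of rows, 1 to 10 of them, each written [[dx, dy, dz], [rx, ry, rz], opening]: dx, dy, dz in parts of the range, where 1.0 means 0.8 m, then a rotation vector rx, ry, rz in a scale on which 1.0 is 2 pi rad, then the opening from 0.0 (shut) to 1.0 (fully open); each row is the pose to reach, as a shift and turn from the pose commanded when the call began, along the tool's axes at that moment; what a row does not reach only later rows make up. A row lasts 1/8 s, in which the tool goes at most 0.0625 m and 0.188 rad, less where a joint would pass 70% of its speed; a pose out of reach is approached as far as the arm can. The fingers move at their own pace and stop on an object; grip_n is the grip in N (left out, the last holds). Time passes only in rows, so rows that do not move let the fingers close. The tool returns the time, the measured TCP pose, the force, the opening and the grip force at its end. only (a regular expression) keeps the lines of the reply that match it, lines (a string "A,B") keeps lines A to B, and quiet returns only ok. No shift or turn number may pass 1 either way. Input that does not fit is refused with a message, and nothing moves.
- ctrl.get_state(): the state, without advancing time (a new reading comes with each control period).
- read_camera(name): name is "side" or "top"; returns a dict with "pixels" (384x512x3 uint8, red, green, blue), "camera_matrix" (3x3 intrinsics, pixels), "dist_coeffs" ([k1, k2, p1, p2, k3] as OpenCV has them; the pictures are not rectified), "xyz" and "orientation" of the camera in the world. Camera axes: x right, y down, z forward; pixel columns grow to the right and rows downward; lengths in m; the calibration is good to about 2 mm. A picture is of the moment at which its call begins. There is no depth.
- order.sign_off(): hands the job in; it is judged then, once.
The state is a dict: "time": time; "qpos": joint angles; "dq": joint speeds; "joint_efforts": joint torques, N m; "eef_pos": TCP position; "tcp_rot": TCP orientation; "contact_force": force on the tool from outside, world axes, zero at the start; "wrist_torque": the same for the moment, N m; "opening": opening from 0.0 (shut) to 1.0 (fully open); "finger_force": force on a finger pad.
Only numpy, scipy, OpenCV 4.12 (cv2) and the standard library are available. Lean on these libraries where they do the work, as an engineer would, in place of code of your own. Each camera call takes 0.05 s, during which the arm holds its last target. There are 200 camera calls.

## Working session

There is one attempt and no reset: what is moved stays moved. The work goes in short steps, Python scripts to look and compute and a tool call to move; the robot and the scene stay as the last step left them, time stands still between calls to the robot, and variables do not carry over. Pictures are saved under pics/ and viewed, at most 10 in all, crops included, and the job is handed in when it is done.

```bash
ls; mkdir -p pics; python3 - <<'E'
from plant import ctrl, order, read_camera
import cv2
for n in("side","top"):
    r=read_camera(n); cv2.imwrite(f"pics/{n}0.png",cv2.cvtColor(r["pixels"],cv2.COLOR_RGB2BGR))
    print(n,r["camera_matrix"],r["dist_coeffs"],r["xyz"],r["orientation"])
s=ctrl.get_state();print(s["time"],s["eef_pos"],s["tcp_rot"],s["opening"])
E
```

```text
pics
plant.py
side [[409.74375138   0.         254.92100528]
 [  0.         409.74375138 189.25242684]
 [  0.           0.           1.        ]] [-0.09992225  0.          0.          0.          0.        ] [0.45264196 0.68254612 0.49436938] [-0.09509995  0.84699426 -0.52083014  0.04788212]
top [[476.6431177    0.         255.56894069]
 [  0.         476.6431177  185.96803791]
 [  0.           0.           1.        ]] [-0.18198655  0.          0.          0.          0.        ] [ 0.23128142 -0.18753503  0.93686027] [ 0.76286937 -0.61101355  0.13424875 -0.1633096 ]
0.1 [ 0.2731318  -0.61662042  0.23004438] [ 9.78361841e-01  2.06898361e-01 -5.03133199e-05 -1.08380643e-03] 1.0004955729637448
```

View pics/side0.png

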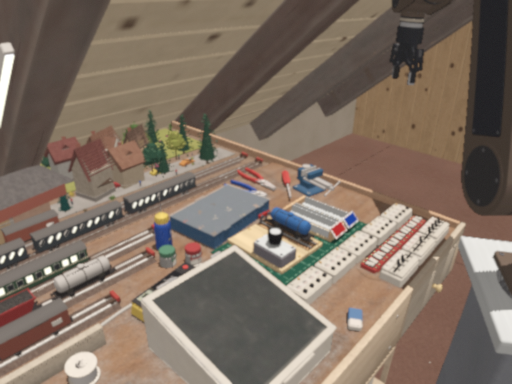

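View pics/top0.png

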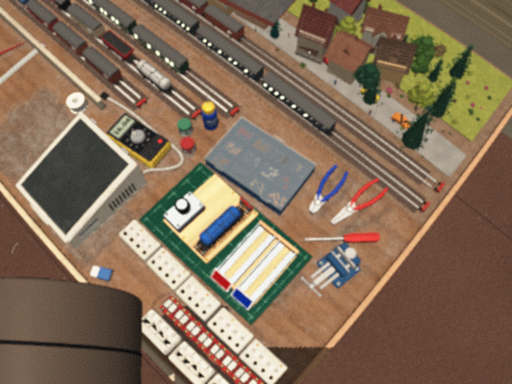

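The pictures show the track with the blue wagon at top-view (220,227), the knob at (181,205), and the rack with its red label at (221,279) and blue label at (242,298). I'll take enlarged crops so I can pick the pixels accurately.

```bash
python3 - <<'E'
import cv2
for n,(a,b,c,d),k in(("top",(135,160,325,320),4),("side",(220,190,370,290),5)):
    i=cv2.imread(f"pics/{n}0.png")[b:d,a:c]; i=cv2.resize(i,None,fx=k,fy=k,interpolation=cv2.INTER_CUBIC)
    for x in range(a-a%10+10,c,10): 
        cv2.line(i,((x-a)*k,0),((x-a)*k,6),(255,255,255),1)
        if x%20==0: cv2.putText(i,str(x),((x-a)*k-10,18),0,.4,(0,255,255))
    for y in range(b-b%10+10,d,10):
        cv2.line(i,(0,(y-b)*k),(6,(y-b)*k),(255,255,255),1)
        if y%20==0: cv2.putText(i,str(y),(8,(y-b)*k+4),0,.4,(0,255,255))
    i=i[:600,:800]; cv2.imwrite(f"pics/{n}0c.png",i)
E
```

```text
(no output)
```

View pics/top0c.png

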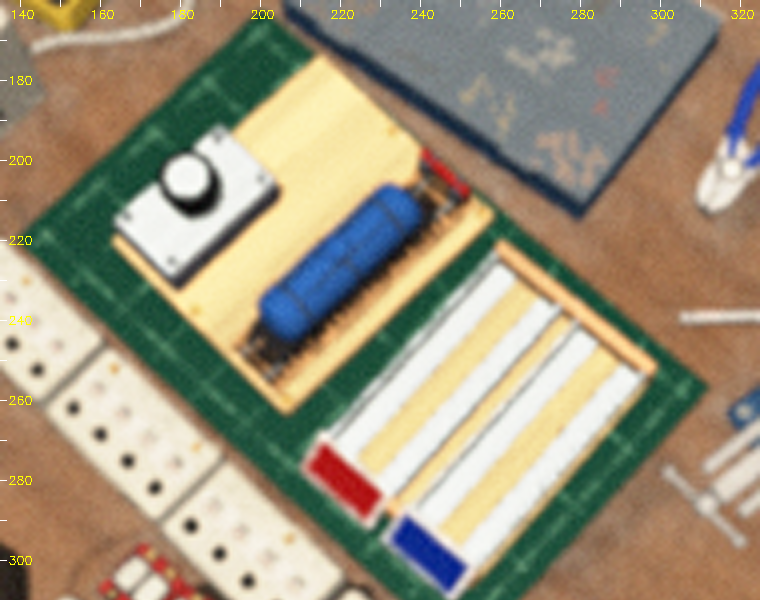

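View pics/side0c.png

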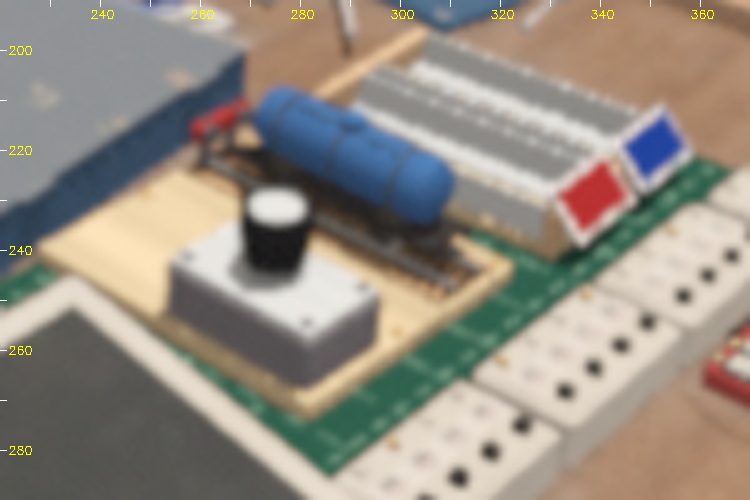

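```bash
cat > h.py <<'E'
import numpy as np,cv2
from plant import ctrl, order, read_camera
from scipy.spatial.transform import Rotation as R
from scipy.optimize import least_squares
def cams():
    return {n:read_camera(n) for n in("side","top")}
def proj(c,P):
    M=R.from_quat(c["orientation"]).as_matrix().T
    return cv2.projectPoints(np.atleast_2d(P).astype(float),M,-M@np.array(c["xyz"]),np.array(c["camera_matrix"]),np.array(c["dist_coeffs"]))[0][:,0]
def tri(C,obs):
    f=lambda p:np.concatenate([proj(C[n],p)[0]-uv for n,uv in obs.items()])
    s=least_squares(f,[.6,-.3,.03]);return s.x,np.abs(s.fun).max()
def fit(C,obs,guess):   # obs: list (cam, local xyz mm, uv)
    def f(q):
        r=[]
        for n,l,uv in obs:
            l=np.array(l)/1000
            p=R.from_euler("z",q[3]).apply(l)+q[:3]
            r.append(proj(C[n],p)[0]-uv)
        return np.concatenate(r)
    s=least_squares(f,guess,loss="soft_l1");return s.x,f(s.x).reshape(-1,2)
def grasprow(dworld,rot):return R.from_quat(rot).inv().apply(dworld)
E
python3 - <<'E'
from h import *
np.set_printoptions(precision=4,suppress=True)
C=cams()
T=lambda u,v:(135+u/4-.4,160+v/4-.4); S=lambda u,v:(220+u/5-.4,190+v/5-.4)
o=[("top",(75,66,9),T(318,55)),("top",(75,-66,9),T(494,213)),("top",(-75,-66,9),T(288,404)),
("top",(4,64,37),T(218,126)),("top",(4,18,37),T(280,188)),("top",(-72,18,37),T(180,282)),("top",(-72,64,37),T(115,222)),
("side",(75,66,9),S(40,244)),("side",(-75,66,9),S(310,406)),("side",(-75,-66,9),S(515,264)),
("side",(4,64,37),S(170,262)),("side",(-72,64,37),S(302,342)),("side",(-72,18,37),S(380,290))]
q,r=fit(C,o,[.6,-.3,0,0]);print("track",q);print(r.T)
w=lambda q,l:R.from_euler("z",q[3]).apply(np.array(l)/1000)+q[:3]
cap,e=tri(C,{"top":T(188,177),"side":S(277,206)});print("cap",cap,e,"local",R.from_euler("z",-q[3]).apply(cap-q[:3]))
d,e=tri(C,{"top":T(345,255),"side":S(352,118)});print("dome",d,e,"local",R.from_euler("z",-q[3]).apply(d-q[:3]))
for nm,t,s in(("blue",(428,553),(655,148)),("red",(345,482),(595,195))):
    p,e=tri(C,{"top":T(*t),"side":S(*s)});print(nm,p,e)
o=[("top",(71,51,23),T(500,240)),("top",(71,-51,23),T(657,365)),("top",(64,49,24),T(494,258)),("top",(64,-49,24),T(645,378)),
("side",(71,-51,23),S(427,28)),("side",(64,49,24),S(357,98)),("side",(64,7,24),S(365,67)),("side",(64,-7,24),S(412,65))]
q2,r=fit(C,o,[.6,-.42,0,q[3]]);print("rack",q2);print(r.T)
for n in C: 
  print(n,"wagon ends",proj(C[n],[w(q,(x,-38,33)) for x in(-60,0,60)]))
E
```

```text
track [ 0.5541 -0.0255  0.0018 -0.5463]
[[ 0.5372  0.6915  0.3402  0.6107  0.4365 -1.9409 -0.9057 -0.4506  0.2076
  -0.0803 -1.1658  2.0187  1.8071]
 [-0.0613  0.0554  2.5841 -0.871  -2.0235 -0.2123 -0.2171  1.0554  0.2751
   0.363  -0.4649 -0.1179  0.0948]]
cap [0.5467 0.0272 0.0704] 0.20622314730317726 local [-0.0337  0.0413  0.0686]
dome [ 0.5279 -0.0574  0.0633] 0.7352223523224666 local [-0.0058 -0.0408  0.0615]
blue [ 0.4002 -0.1275  0.0266] 0.0005816860977461147
red [ 0.4252 -0.0804  0.0271] 0.0943472334149078
rack [ 0.4735 -0.1393  0.0066 -0.4829]
[[-0.2293  0.0146 -0.1959  0.0708 -0.1687 -7.932   1.0533 -4.9614]
 [ 1.3165  1.3451 -0.2686 -0.0633 -0.9941  0.7352  0.2807 -1.4491]]
side wagon ends [[309.6696 235.6185]
 [286.9798 224.6223]
 [266.0392 214.4604]]
top wagon ends [[201.4781 245.1281]
 [223.0369 224.6112]
 [243.9401 204.7077]]
```

```bash
python3 - <<'E'
from h import *
np.set_printoptions(precision=4,suppress=True)
C=cams()
T=lambda u,v:np.array((135+u/4-.4,160+v/4-.4)); S=lambda u,v:np.array((220+u/5-.4,190+v/5-.4))
o=[("top",(71,51,23),T(500,240)),("top",(71,-51,23),T(657,365)),("top",(64,49,24),T(494,258)),("top",(64,-49,24),T(645,378)),
("side",(71,-51,23),S(427,28)),("side",(64,7,24),S(365,67))]
lab=[("top",-27,T(428,553)),("side",-27,S(655,148)),("top",27,T(345,482)),("side",27,S(595,195))]
def f(q):
    rz=R.from_euler("z",q[2]);b=np.array([q[0],q[1],.003])
    r=[proj(C[n],rz.apply(np.array(l)/1000)+b)[0]-uv for n,l,uv in o]
    r+=[proj(C[n],rz.apply([q[3],y/1000,q[4]])+b)[0]-uv for n,y,uv in lab]
    return np.ravel(r)
s=least_squares(f,[.47,-.14,-.48,-.07,.02],loss="soft_l1",x_scale=.01);q=s.x
print(q);print(f(q).reshape(-1,2).T)
rz=R.from_euler("z",q[2]);b=np.array([q[0],q[1],.003])
print("blue",rz.apply([0,-.027,.0075])+b)
segs=[]
for y in(49,47,7,5,-5,-7,-47,-49):segs.append(((-64,y,24),(64,y,24),(0,0,255) if abs(y) in(49,5) else (0,255,255)))
for x in(64,71):segs.append(((x,-51,23),(x,51,23),(255,0,255)))
segs+=[((-71,51,0),(71,51,0),(255,255,0)),((-71,-51,0),(71,-51,0),(255,255,0)),((-64,-27,7.5),(64,-27,7.5),(0,160,0))]
out=np.zeros((420,760,3),np.uint8);k=4;x0=0
for n,(a,bb,c,d) in(("top",(205,212,305,312)),("side",(285,190,365,250))):
    im=cv2.cvtColor(C[n]["pixels"],cv2.COLOR_RGB2BGR)[bb:d,a:c];im=cv2.resize(im,None,fx=k,fy=k,interpolation=cv2.INTER_CUBIC)
    for p,r,col in segs:
        uv=proj(C[n],rz.apply(np.array([p,r])/1000)+b)
        uv=((uv+.5-[a,bb])*k).astype(int);cv2.line(im,tuple(map(int,uv[0])),tuple(map(int,uv[1])),col,1,cv2.LINE_AA)
    out[:im.shape[0],x0:x0+im.shape[1]]=im;x0+=im.shape[1]+10
cv2.imwrite("pics/ov.png",out)
E
```

```text
[ 0.4761 -0.1385 -0.497  -0.0721  0.0238]
[[ 0.2306 -0.1446  0.2262 -0.1066 -0.882   0.0176  0.1518  0.2168  0.0718
  -0.0704]
 [ 0.7268  1.1295 -0.8932 -0.3286  0.2683  1.4886  0.2542 -0.1412 -0.2064
   0.1457]]
blue [ 0.4632 -0.1622  0.0105]
```

View pics/ov.png

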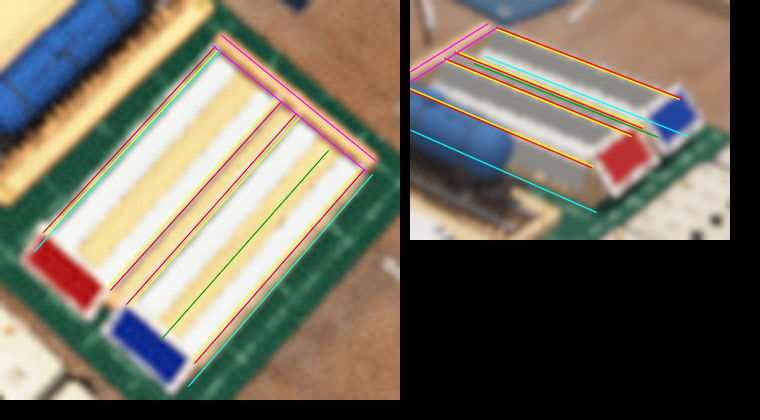

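The overlay fits the rack well: walls, end board and labels all line up. The blue slot is the one at y = -27 mm. Next I'll get the wagon's yaw and centre from the blue pixels and refine the track yaw.

```bash
python3 - <<'E'
from h import *
np.set_printoptions(precision=4,suppress=True)
C=cams()
def back(c,uv,z):
    n=cv2.undistortPoints(np.array(uv,float).reshape(-1,1,2),c["camera_matrix"],c["dist_coeffs"])[:,0]
    d=R.from_quat(c["orientation"]).apply(np.c_[n,np.ones(len(n))]);o=np.array(c["xyz"]);return o+d*((z-o[2])/d[:,2])[:,None]
for n,(a,b,c,d) in(("top",(190,195,250,255)),("side",(262,200,318,242))):
    h=cv2.cvtColor(C[n]["pixels"],cv2.COLOR_RGB2HSV)[b:d,a:c]
    m=((h[...,0]>100)&(h[...,0]<125)&(h[...,1]>110)&(h[...,2]>50)).astype(np.uint8)
    k,l,st,ce=cv2.connectedComponentsWithStats(m);i=1+st[1:,4].argmax()
    ys,xs=np.where(l==i);P=back(C[n],np.c_[xs+a,ys+b],.051)[:,:2]
    mu=P.mean(0);w,v=np.linalg.eigh(np.cov(P.T));ax=v[:,1]*np.sign(v[0,1]);t=(P-mu)@ax
    print(n,len(xs),"mean",mu,"yaw",np.arctan2(ax[1],ax[0]),"span",t.min(),t.max(),"mid",mu+ax*(t.min()+t.max())/2)
    # panel: bright, low-saturation
T=lambda u,v:np.array((135+u/4-.4,160+v/4-.4))
b=[back(C["top"],T(*p),z)[0] for p,z in(((318,55),.012),((494,213),.012),((218,126),.04),((115,222),.04),((280,188),.04),((180,282),.04))]
an=lambda d:np.arctan2(d[1],d[0])
print("board far edge",an(b[1]-b[0])+np.pi/2,np.linalg.norm(b[1]-b[0]),"panel",an(b[2]-b[3]),np.linalg.norm(b[2]-b[3]),an(b[4]-b[5]))
E
```

```text
top 626 mean [ 0.5257 -0.0546] yaw -0.5481068341105726 span -0.04814599161899545 0.04851670313192783 mid [ 0.5259 -0.0547]
side 490 mean [ 0.5269 -0.0495] yaw -0.6862396390613555 span -0.05513209321871148 0.05810427534790187 mid [ 0.528  -0.0505]
board far edge -0.5462836858324542 0.13144272550388666 panel -0.5304412830053051 0.07270856726725568 -0.5383406286407175
```

```bash
cat > go.py <<'E'
import sys
from h import *
def delta(x,y,z,yaw):  # yaw: world direction of tool y, tool straight down
    s=ctrl.get_state();r=R.from_quat(s["tcp_rot"])
    yv=np.array([np.cos(yaw),np.sin(yaw),0]);zv=np.array([0,0,-1.])
    t=R.from_matrix(np.c_[np.cross(yv,zv),yv,zv])
    print("d",np.round(r.inv().apply(np.array([x,y,z])-s["eef_pos"]),4),"rot",np.round((r.inv()*t).as_rotvec(),4),"dist",np.linalg.norm(np.array([x,y,z])-s["eef_pos"]).round(4))
    print("t",s["time"],"p",np.round(s["eef_pos"],4),"F",np.round(s["contact_force"],1),"op",round(s["opening"],3),"q",np.round(s["qpos"],2))
delta(*map(float,sys.argv[1:]))
E
python3 go.py .5467 .0272 .13 -.546
```

```text
d [ 0.5109 -0.4784  0.1013] rot [-3.00e-04 -1.00e-04 -6.08e-01] dist 0.7072
t 0.4 p [ 0.2733 -0.6171  0.2311] F [ 0.2 -0.4 -0.8] op 1.001 q [-1.3   0.29  1.58 -0.    1.28 -0.15]
```

The rows are not in the units I measure in: shifts go in shares of 0.8 m and turns go in shares of 2 pi rad. I convert before sending: 0.45 m / 0.8 = 0.5625, -0.42 m / 0.8 = -0.525, -0.608 rad / 6.2832 = -0.0968.

Emit:
drive_effector:
  offsets:
    - [[0.0563,-0.0525,0],[0,0,-0.0095],0.6]
    - [[0.1125,-0.105,0],[0,0,-0.0191],0.6]
    - [[0.1688,-0.1575,0],[0,0,-0.0286],0.6]
    - [[0.225,-0.21,0.0125],[0,0,-0.0382],0.6]
    - [[0.2813,-0.2625,0.025],[0,0,-0.0477],0.6]
    - [[0.3375,-0.315,0.0375],[0,0,-0.0573],0.6]
    - [[0.3938,-0.3675,0.05],[0,0,-0.0668],0.6]
    - [[0.45,-0.42,0.0625],[0,0,-0.0764],0.6]
    - [[0.5063,-0.4725,0.075],[0,0,-0.0859],0.6]
    - [[0.5625,-0.525,0.0875],[0,0,-0.0968],0.6]

```text
time: 1.65
eef_pos: [0.5155, -0.0491, 0.1616]
tcp_rot: [0.871, 0.491, 0.001, 0.001]
contact_force: [0.7, -0.2, 0.1]
opening: 0.605
finger_force: 0.0
```

```bash
python3 go.py .5467 .0272 .13 -.546
```

```text
d [ 0.0814 -0.0128  0.0316] rot [ 0.0015 -0.0003  0.0021] dist 0.0883
t 1.65 p [ 0.5155 -0.0491  0.1616] F [ 0.7 -0.2  0.1] op 0.605 q [-0.29  0.01  2.02 -0.    1.11  0.25]
```

Converted, 0.081 m / 0.8 = 0.1013, 0.08 m / 0.8 = 0.1.

Emit:
drive_effector:
  offsets:
    - [[0.05,-0.0075,0.0188],[0,0,0],0.6]
    - [[0.1,-0.0163,0.0375],[0,0,0],0.6]
    - [[0.1013,-0.0163,0.05],[0,0,0],0.6]
    - [[0.1013,-0.0163,0.05],[0,0,0],0.6]

```text
time: 2.15
eef_pos: [0.5449, 0.0249, 0.1204]
tcp_rot: [0.871, 0.49, -0.001, -0.001]
contact_force: [0.2, 0.2, -0.1]
opening: 0.6
finger_force: 0.0
```

```bash
python3 go.py .5467 .0272 .046 -.546;  python3 - <<'E'
from h import *
c=read_camera("side");i=cv2.cvtColor(c["pixels"],cv2.COLOR_RGB2BGR)[170:290,210:370]
cv2.imwrite("pics/k1.png",cv2.resize(i,None,fx=4,fy=4,interpolation=cv2.INTER_CUBIC))
E
```

```text
d [0.003  0.0005 0.0744] rot [-0.0019  0.0012  0.0005] dist 0.0744
t 2.15 p [0.5449 0.0249 0.1204] F [ 0.2  0.2 -0.1] op 0.6 q [-0.14  0.12  1.98 -0.    1.04  0.41]
```

View pics/k1.png

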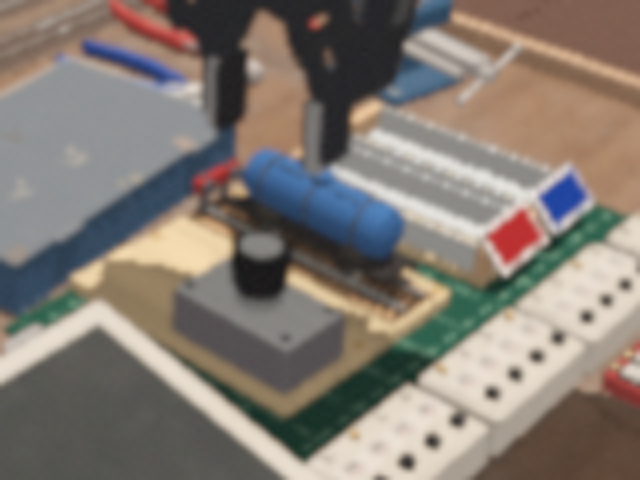

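Fingertips at crop (222,125) and (322,165) straddle the knob at (262,250), closing along the track. I'll go down and close.

Converted, 0.074 m / 0.8 = 0.0925, 0.06 m / 0.8 = 0.075.

Emit:
drive_effector:
  offsets:
    - [[0.0038,0.0006,0.0375],[0,0,0],0.6]
    - [[0.0038,0.0006,0.075],[0,0,0],0.6]
    - [[0.0038,0.0006,0.0925],[0,0,0],0.6]
    - [[0.0038,0.0006,0.0925],[0,0,0],0.2]
    - [[0.0038,0.0006,0.0925],[0,0,0],0.2]
    - [[0.0038,0.0006,0.0925],[0,0,0],0.2]
    - [[0.0038,0.0006,0.0925],[0,0,0],0.2]
    - [[0.0038,0.0006,0.0925],[0,0,0],0.2]
  grip_n: 40

```text
time: 3.2
eef_pos: [0.5474, 0.0269, 0.0479]
tcp_rot: [0.871, 0.49, -0.001, 0.0]
contact_force: [-5.1, -2.9, 1.1]
opening: 0.321
finger_force: 39.8
```

```bash
python3 go.py .5467 .0272 .060 -.546
```

```text
d [-0.0001 -0.0008 -0.0121] rot [-0.0003  0.0013  0.0005] dist 0.0122
t 3.2 p [0.5474 0.0269 0.0479] F [-5.1 -2.9  1.1] op 0.321 q [-0.14  0.24  2.01 -0.    0.9   0.41]
```

Converted, -0.0145 m / 0.8 = -0.0181, -0.01 m / 0.8 = -0.0125.

Emit:
drive_effector:
  offsets:
    - [[0,0,-0.0063],[0,0,0],0.2]
    - [[0,0,-0.0125],[0,0,0],0.2]
    - [[0,0,-0.0181],[0,0,0],0.2]
    - [[0,0,-0.0181],[0,0,0],0.2]
    - [[0,0,-0.0181],[0,0,0],0.2]

```text
time: 3.82
eef_pos: [0.5474, 0.0269, 0.0619]
tcp_rot: [0.871, 0.49, -0.001, 0.0]
contact_force: [-4.3, -4.7, -3.2]
opening: 0.323
finger_force: 42.7
```

```bash
python3 go.py .5467 .0272 .09 -.546
```

```text
d [-0.0002 -0.0007 -0.0281] rot [-0.0003  0.0011  0.0003] dist 0.0281
t 3.825 p [0.5474 0.0269 0.0619] F [-4.3 -4.7 -3.2] op 0.323 q [-0.14  0.22  2.   -0.    0.92  0.41]
```

Converted, -0.08 m / 0.8 = -0.1, -0.04 m / 0.8 = -0.05.

Emit:
drive_effector:
  offsets:
    - [[0,0,0],[0,0,0],0.6]
    - [[0,0,0],[0,0,0],0.6]
    - [[0,0,0],[0,0,0],0.6]
    - [[0,0,-0.05],[0,0,0],0.6]
    - [[0,0,-0.1],[0,0,0],0.6]
    - [[0,0,-0.1],[0,0,0],0.6]

```text
time: 4.58
eef_pos: [0.5508, 0.0272, 0.1466]
tcp_rot: [0.872, 0.49, 0.004, 0.003]
contact_force: [0.5, 0.5, 0.0]
opening: 0.594
finger_force: 0.0
```

```bash
python3 go.py .528 -.0555 .11 1.025;  python3 - <<'E'
from h import *
C=cams();o=[]
for n,(a,b,c,d),k in(("side",(225,190,325,270),5),("top",(155,170,255,250),3)):
    i=cv2.cvtColor(C[n]["pixels"],cv2.COLOR_RGB2BGR)[b:d,a:c];i=cv2.resize(i,None,fx=k,fy=k,interpolation=cv2.INTER_CUBIC)
    p=np.zeros((400,i.shape[1],3),np.uint8);p[:i.shape[0]]=i;o.append(p)
cv2.imwrite("pics/k2.png",np.hstack(o))
E
```

```text
d [-0.0827  0.0231  0.0364] rot [ 0.0101  0.0034 -1.5709] dist 0.0933
t 4.575 p [0.5508 0.0272 0.1466] F [0.5 0.5 0. ] op 0.594 q [-0.13  0.1   1.96  0.    1.08  0.41]
```

View pics/k2.png

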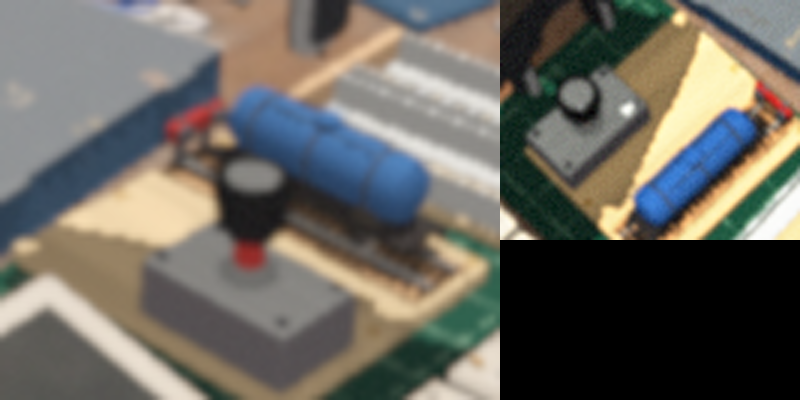

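The red band shows at crop (250,255), so the knob is out, and the wagon hasn't moved. Next I turn and move over the wagon.

Converted, -0.0825 m / 0.8 = -0.1031, -0.07 m / 0.8 = -0.0875, -1.571 rad / 6.2832 = -0.25.

Emit:
drive_effector:
  offsets:
    - [[-0.0125,0.0038,0],[0,0,-0.0271],0.6]
    - [[-0.025,0.0075,0],[0,0,-0.0541],0.6]
    - [[-0.0375,0.0113,0],[0,0,-0.0812],0.6]
    - [[-0.05,0.015,0],[0,0,-0.1082],0.6]
    - [[-0.0625,0.0188,0.0125],[0,0,-0.1353],0.6]
    - [[-0.075,0.0225,0.025],[0,0,-0.1623],0.6]
    - [[-0.0875,0.0263,0.0375],[0,0,-0.1894],0.6]
    - [[-0.1031,0.0288,0.045],[0,0,-0.2165],0.6]
    - [[-0.1031,0.0288,0.045],[0,0,-0.2435],0.6]
    - [[-0.1031,0.0288,0.045],[0,0,-0.25],0.6]

```text
time: 5.92
eef_pos: [0.523, -0.0549, 0.1036]
tcp_rot: [0.269, 0.963, 0.0, -0.002]
contact_force: [-0.2, 0.8, 0.2]
opening: 0.6
finger_force: 0.0
```

Emit:
drive_effector:
  offsets:
    - [[0,0,0],[0,0,0],0.6]
  quiet: true

```text
ok
```

```bash
python3 go.py .528 -.0555 .0365 1.025
```

```text
d [-0.0046  0.0019  0.0675] rot [-0.0007 -0.0032 -0.0007] dist 0.0677
t 6.05 p [ 0.5233 -0.0548  0.104 ] F [-0.5 -0.6  0.2] op 0.6 q [-0.3   0.11  2.04  0.    1.   -1.32]
```

Converted, 0.0675 m / 0.8 = 0.0844, 0.002 m / 0.8 = 0.0025.

Emit:
drive_effector:
  offsets:
    - [[-0.0056,0.0025,0.0375],[0,0,0],0.6]
    - [[-0.0056,0.0025,0.0688],[0,0,0],0.6]
    - [[-0.0056,0.0025,0.0844],[0,0,0],0.6]
    - [[-0.0056,0.0025,0.0844],[0,0,0],0.6]
  grip_n: 30

```text
time: 6.55
eef_pos: [0.5283, -0.0554, 0.037]
tcp_rot: [0.27, 0.963, 0.0, -0.002]
contact_force: [-0.6, 0.6, -0.4]
opening: 0.601
finger_force: 0.0
```

Emit:
drive_effector:
  offsets:
    - [[0,0,0],[0,0,0],0.25]
    - [[0,0,0],[0,0,0],0.25]
    - [[0,0,0],[0,0,0],0.25]
    - [[0,0,0],[0,0,0],0.25]
    - [[0,0,0],[0,0,0],0.25]

```text
time: 7.18
eef_pos: [0.5302, -0.056, 0.0394]
tcp_rot: [0.27, 0.963, 0.0, 0.001]
contact_force: [-1.1, 0.1, 5.3]
opening: 0.358
finger_force: 31.2
```

```bash
python3 go.py .528 -.0555 .0365 1.025
```

```text
d [ 0.0021 -0.0007  0.0029] rot [ 0.0005  0.0017 -0.    ] dist 0.0037
t 7.175 p [ 0.5302 -0.056   0.0394] F [-1.1  0.1  5.3] op 0.358 q [-0.3   0.22  2.05  0.    0.87 -1.32]
```

Converted, -0.075 m / 0.8 = -0.0938, -0.04 m / 0.8 = -0.05.

Emit:
drive_effector:
  offsets:
    - [[0,0,-0.0063],[0,0,0],0.25]
    - [[0,0,-0.0188],[0,0,0],0.25]
    - [[0,0,-0.05],[0,0,0],0.25]
    - [[0,0,-0.0938],[0,0,0],0.25]
    - [[0,0,-0.0938],[0,0,0],0.25]
    - [[0,0,-0.0938],[0,0,0],0.25]
  grip_n: 40

```text
time: 7.92
eef_pos: [0.5287, -0.0556, 0.1126]
tcp_rot: [0.27, 0.963, 0.0, -0.001]
contact_force: [0.2, -0.0, -1.0]
opening: 0.353
finger_force: 39.8
```

```bash
python3 go.py .528 -.0555 .115 1.025; python3 - <<'E'
from h import *
C=cams();o=[]
for n,(a,b,c,d),k in(("side",(235,150,335,250),4),("top",(180,185,260,285),4)):
    i=cv2.cvtColor(C[n]["pixels"],cv2.COLOR_RGB2BGR)[b:d,a:c];o.append(cv2.resize(i,None,fx=k,fy=k,interpolation=cv2.INTER_CUBIC))
cv2.imwrite("pics/w1.png",np.hstack(o))
E
```

```text
d [ 0.0006 -0.0003 -0.0024] rot [-0.0003 -0.0012 -0.    ] dist 0.0025
t 7.925 p [ 0.5287 -0.0556  0.1126] F [ 0.2 -0.  -1. ] op 0.353 q [-0.3   0.1   2.02  0.    1.02 -1.32]
```

View pics/w1.png

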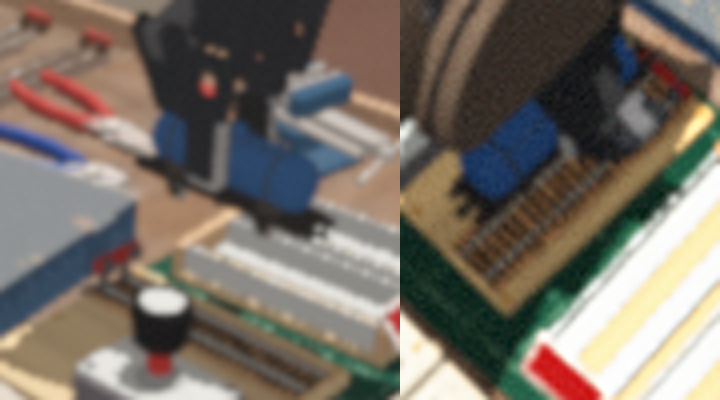

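Wagon is lifted level, about 1 N of weight, with the fingertips just above the frame. Side-view frame ends are at about crop (140,160) and (330,230). Next I measure its offset along the fingers.

```bash
python3 - <<'E'
from h import *
np.set_printoptions(precision=1,suppress=True)
C=cams();s=ctrl.get_state();p=s["eef_pos"];rz=R.from_euler("z",-.546)
f=lambda n,l:proj(C[n],rz.apply(np.array(l)/1000)+p)
for z in(0,-6):
  for y in (16,0,-16):
    print(z,y,"side crop",((f("side",[(x,y,z) for x in(-60.5,0,60.5)])-[235,150])*4+2).ravel())
    print(z,y,"top crop",((f("top",[(x,y,z) for x in(-60.5,0,60.5)])-[180,185])*4+2).ravel())
# blue mask extents on axis in side view
from scipy import ndimage
c=C["side"];h=cv2.cvtColor(c["pixels"],cv2.COLOR_RGB2HSV)
m=(h[...,0]>100)&(h[...,0]<125)&(h[...,1]>110)&(h[...,2]>40)
m[:150]=0;m[215:]=0;m[:,:270]=0;m[:,320:]=0
ys,xs=np.where(m)
print("blue side crop x",(xs.min()-235)*4,(xs.max()+1-235)*4)
for x in(-50,-45,-40,40,45,50):print(x,((f("side",[(x,0,16)])-[235,150])*4+2))
E
```

```text
0 16 side crop [306.4 227.8 209.1 185.8 119.8 147.3]
0 16 top crop [ 37.7 180.8 132.2  92.7 223.6   7.7]
0 0 side crop [326.1 216.4 229.1 175.4 140.1 137.8]
0 0 top crop [ 61.6 204.  156.2 115.  247.6  29.1]
0 -16 side crop [345.1 205.3 248.7 165.3 159.9 128.6]
0 -16 top crop [ 85.8 227.3 180.4 137.5 271.9  50.7]
-6 16 side crop [305.4 238.6 208.4 196.3 119.5 157.5]
-6 16 top crop [ 39.3 185.1 133.2  97.5 224.   12.8]
-6 0 side crop [325.  227.1 228.4 185.9 139.7 147.9]
-6 0 top crop [ 63.1 208.1 157.1 119.7 247.9  34.2]
-6 -16 side crop [344.  216.  247.9 175.7 159.5 138.6]
-6 -16 top crop [ 87.1 231.4 181.2 142.  272.   55.7]
blue side crop x 160 340
-50 [[311.3 180.1]]
-45 [[303.  176.7]]
-40 [[294.8 173.3]]
40 [[170.7 122.6]]
45 [[163.4 119.6]]
50 [[156.2 116.6]]
```

```bash
python3 - <<'E'
from h import *
np.set_printoptions(precision=4,suppress=True)
C=cams();s=ctrl.get_state()
def box(img,a,b,c,d):
    h=cv2.cvtColor(img,cv2.COLOR_BGR2HSV)[b:d,a:c]
    m=((h[...,0]>98)&(h[...,0]<128)&(h[...,1]>100)&(h[...,2]>35)).astype(np.uint8)
    k,l,st,_=cv2.connectedComponentsWithStats(m);i=1+st[1:,4].argmax();x,y,w,hh,_=st[i]
    return np.array([a+x-.5,b+y-.5,a+x+w-.5,b+y+hh-.5]),np.argwhere(l==i)[:,::-1]+[a,b]
th=np.linspace(0,2*np.pi,40);rz=R.from_euler("z",-.546)
def model(n,x,y,z,L,r):
    P=np.array([[e*L,r*np.cos(t),r*np.sin(t)] for e in(-1,1) for t in th])
    uv=proj(C[n],rz.apply(P)+[x,y,z]);return np.r_[uv.min(0),uv.max(0)],uv
obs={n:box(cv2.imread(f"pics/{n}0.png"),*a)[0] for n,a in(("top",(190,195,250,255)),("side",(262,200,318,242)))}
print(obs)
f=lambda q:np.r_[model("top",q[0],q[1],q[2],q[3],q[4])[0]-obs["top"],(model("side",q[0],q[1],q[2],q[3],q[4])[0]-obs["side"])]
q=least_squares(f,[.528,-.0555,.052,.046,.014],x_scale=.01);print(q.x,f(q.x))
ax=rz.apply([1,0,0]);ay=rz.apply([0,1,0]);g=np.array([.529,-.0557])
print("wagon minus TCP along/across mm",(q.x[:2]-g)@ax[:2]*1e3,(q.x[:2]-g)@ay[:2]*1e3)
E
```

```text
{'top': array([199.5, 206.5, 240.5, 245.5]), 'side': array([270.5, 207.5, 309.5, 234.5])}
[ 0.5278 -0.0549  0.0469  0.042   0.014 ] [ 0.5876 -0.6383 -0.232  -0.4615  0.3045  0.1543  0.8064  0.3336]
wagon minus TCP along/across mm -1.4919124224259352 0.0534030877358357
```

```bash
python3 go.py .4645 -.1629 .085 1.074
```

```text
d [-0.0008 -0.125   0.0273] rot [-0.0004 -0.0019 -0.049 ] dist 0.128
t 8.225 p [ 0.5287 -0.0556  0.1123] F [-0.1 -0.2 -0.6] op 0.358 q [-0.3   0.11  2.02 -0.    1.02 -1.32]
```

Converted, -0.125 m / 0.8 = -0.1563, -0.115 m / 0.8 = -0.1438, -0.049 rad / 6.2832 = -0.0078.

Emit:
drive_effector:
  offsets:
    - [[0,-0.0375,0],[0,0,-0.0019],0.25]
    - [[0,-0.075,0],[0,0,-0.0038],0.25]
    - [[-0.0013,-0.1125,0.0125],[0,0,-0.0059],0.25]
    - [[-0.0013,-0.1438,0.025],[0,0,-0.0078],0.25]
    - [[-0.0013,-0.1563,0.0338],[0,0,-0.0078],0.25]
    - [[-0.0013,-0.1563,0.0338],[0,0,-0.0078],0.25]
    - [[-0.0013,-0.1563,0.0338],[0,0,-0.0078],0.25]

```text
time: 9.1
eef_pos: [0.4659, -0.1627, 0.0866]
tcp_rot: [0.246, 0.969, 0.0, 0.0]
contact_force: [0.1, -0.3, -0.6]
opening: 0.358
finger_force: 39.9
```

```bash
python3 go.py .4645 -.1629 .045 1.074; python3 - <<'E'
from h import *
C=cams();o=[];s=ctrl.get_state();p=np.array(s["eef_pos"]);rz=R.from_euler("z",-.497)
# predicted wagon frame corners at fingertip height
for n,(a,b,c,d),k in(("side",(285,165,385,265),4),("top",(200,205,300,325),4)):
    i=cv2.cvtColor(C[n]["pixels"],cv2.COLOR_RGB2BGR)[b:d,a:c];i=cv2.resize(i,None,fx=k,fy=k,interpolation=cv2.INTER_CUBIC)
    uv=proj(C[n],rz.apply(np.array([(x,y,-4) for x,y in((-62,-16),(-62,16),(59,16),(59,-16))])/1000)+p)
    uv=((uv+.5-[a,b])*k).astype(int);
    for u in uv:cv2.circle(i,tuple(map(int,u)),3,(0,255,255),1)
    q=np.zeros((480,400,3),np.uint8);q[:i.shape[0]]=i;o.append(q)
cv2.imwrite("pics/w2.png",np.hstack(o))
E
```

```text
d [ 0.0011 -0.0008  0.0416] rot [0.0003 0.0005 0.0004] dist 0.0416
t 9.1 p [ 0.4659 -0.1627  0.0866] F [ 0.1 -0.3 -0.6] op 0.358 q [-0.54  0.06  2.12  0.    0.96 -1.62]
```

View pics/w2.png

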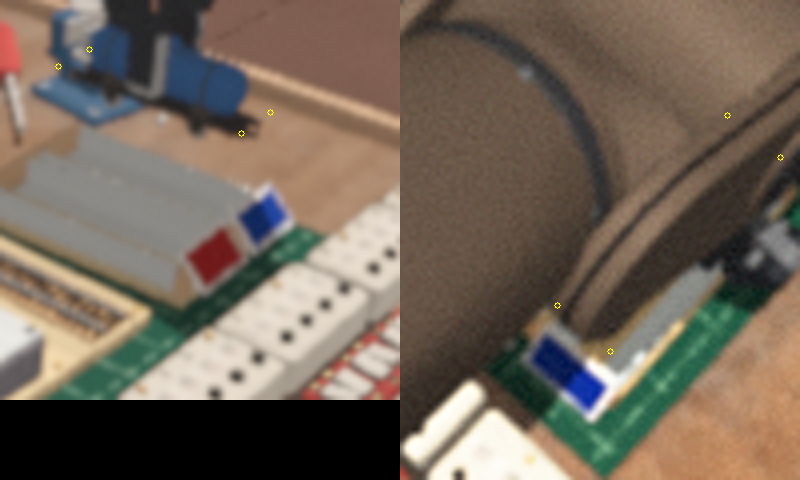

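```bash
python3 - <<'E'
from h import *
C=cams();p=np.array(ctrl.get_state()["eef_pos"]);rz=R.from_euler("z",-.497)
th=np.linspace(0,2*np.pi,40);c=C["side"]
h=cv2.cvtColor(c["pixels"],cv2.COLOR_RGB2HSV)[170:210,326:365]
m=((h[...,0]>98)&(h[...,0]<128)&(h[...,1]>100)&(h[...,2]>35)).astype(np.uint8)
k,l,st,_=cv2.connectedComponentsWithStats(m);i=1+st[1:,4].argmax();x,y,w,hh,_=st[i]
print("obs right,bottom",326+x+w-.5,170+y+hh-.5)
for d in(-6,-1.5,3):
    uv=proj(c,rz.apply(np.array([[e*.042+d/1000,.014*np.cos(t),.014*np.sin(t)+.0075] for e in(-1,1) for t in th]))+p)
    print(d,uv.max(0))
# frame: dark pixels: row profile near left end and right end along frame axis line
g=cv2.cvtColor(c["pixels"],cv2.COLOR_RGB2GRAY).astype(np.float32)
for yy in(10,16):
  for z in(-3,-6,-9):
    xs=np.r_[np.arange(-74,-50,2),np.arange(44,72,2)]
    uv=proj(c,rz.apply(np.array([(x,yy,z) for x in xs])/1000)+p).astype(np.float32)
    v=cv2.remap(g,uv[:,:1].copy(),uv[:,1:].copy(),cv2.INTER_LINEAR).ravel().astype(int)
    print(yy,z,"|",*[f"{a}:{b}" for a,b in zip(xs,v)])
E
```

```text
obs right,bottom 345.5 193.5
-6 [346.92842491 194.6499103 ]
-1.5 [345.14447861 194.00746462]
3 [343.36962459 193.36844659]
10 -3 | -74:141 -72:138 -70:129 -68:111 -66:105 -64:92 -62:71 -60:50 -58:37 -56:35 -54:36 -52:37 44:65 46:76 48:82 50:83 52:79 54:74 56:69 58:66 60:68 62:73 64:81 66:91 68:100 70:110
10 -6 | -74:142 -72:139 -70:130 -68:113 -66:93 -64:83 -62:74 -60:57 -58:43 -56:40 -54:40 -52:38 44:44 46:48 48:56 50:61 52:62 54:62 56:62 58:61 60:71 62:87 64:104 66:120 68:130 70:134
10 -9 | -74:143 -72:142 -70:139 -68:131 -66:119 -64:109 -62:103 -60:85 -58:73 -56:67 -54:66 -52:62 44:41 46:43 48:46 50:49 52:50 54:53 56:58 58:63 60:74 62:97 64:118 66:136 68:143 70:146
16 -3 | -74:138 -72:124 -70:106 -68:91 -66:79 -64:68 -62:51 -60:43 -58:42 -56:41 -54:39 -52:37 44:52 46:57 48:59 50:60 52:61 54:61 56:71 58:88 60:107 62:123 64:131 66:137 68:139 70:140
16 -6 | -74:142 -72:138 -70:130 -68:120 -66:112 -64:102 -62:84 -60:77 -58:73 -56:71 -54:66 -52:62 44:46 46:49 48:51 50:53 52:57 54:62 56:74 58:96 60:119 62:137 64:144 66:147 68:147 70:146
16 -9 | -74:143 -72:142 -70:142 -68:140 -66:138 -64:133 -62:125 -60:122 -58:119 -56:118 -54:112 -52:110 44:59 46:61 48:61 50:63 52:65 54:69 56:78 58:96 60:118 62:136 64:144 66:148 68:149 70:149
```

Both the tank and frame edges say the wagon sits about 1.5–2 mm robot-ward of the fingers, as assumed. Lowering it.

The rows are not in the units I measure in: shifts go in shares of 0.8 m and turns go in shares of 2 pi rad. I convert before sending: 0.047 m / 0.8 = 0.0588, 0.044 m / 0.8 = 0.055.

Emit:
drive_effector:
  offsets:
    - [[0.0013,-0.0013,0.0188],[0,0,0],0.25]
    - [[0.0013,-0.0013,0.0375],[0,0,0],0.25]
    - [[0.0013,-0.0013,0.0475],[0,0,0],0.25]
    - [[0.0013,-0.0013,0.055],[0,0,0],0.25]
    - [[0.0013,-0.0013,0.0588],[0,0,0],0.25]
    - [[0.0013,-0.0013,0.0588],[0,0,0],0.25]

```text
time: 10.05
eef_pos: [0.4638, -0.1634, 0.0391]
tcp_rot: [0.246, 0.969, 0.0, -0.0]
contact_force: [0.7, -1.0, -0.6]
opening: 0.356
finger_force: 39.9
```

```bash
python3 go.py .4647 -.163 .033 1.074
```

```text
d [-0.0006  0.0008  0.0061] rot [ 0.     -0.0007 -0.    ] dist 0.0062
t 10.05 p [ 0.4638 -0.1634  0.0391] F [ 0.7 -1.  -0.6] op 0.356 q [-0.55  0.14  2.14  0.    0.86 -1.62]
```

Converted, 0.006 m / 0.8 = 0.0075, 0.003 m / 0.8 = 0.0038.

Emit:
drive_effector:
  offsets:
    - [[0,0.0006,0.0038],[0,0,0],0.25]
    - [[0,0.0006,0.0075],[0,0,0],0.25]
    - [[0,0.0006,0.0075],[0,0,0],0.25]

```text
time: 10.42
eef_pos: [0.464, -0.163, 0.0331]
tcp_rot: [0.246, 0.969, 0.0, -0.0]
contact_force: [0.3, -0.3, -1.6]
opening: 0.357
finger_force: 39.9
```

```bash
python3 go.py .4647 -.163 .033 1.074
```

```text
d [-0.0006  0.0003  0.0001] rot [ 0.     -0.0006  0.    ] dist 0.0007
t 10.425 p [ 0.464  -0.163   0.0331] F [ 0.3 -0.3 -1.6] op 0.357 q [-0.54  0.15  2.15  0.    0.84 -1.62]
```

No floor contact yet (force still shows only the weight). I'll ease down a little further.

Converted, 0.002 m / 0.8 = 0.0025, 0.001 m / 0.8 = 0.0013.

Emit:
drive_effector:
  offsets:
    - [[0,0,0.0013],[0,0,0],0.25]
    - [[0,0,0.0025],[0,0,0],0.25]
    - [[0,0,0.0025],[0,0,0],0.25]

```text
time: 10.8
eef_pos: [0.4644, -0.1632, 0.0319]
tcp_rot: [0.246, 0.969, -0.0, 0.0]
contact_force: [-2.3, 1.1, 4.5]
opening: 0.358
finger_force: 40.4
```

```bash
python3 go.py .4647 -.163 .033 1.074
```

```text
d [-0.0001  0.0003 -0.0011] rot [-0.      0.0001  0.0001] dist 0.0011
t 10.8 p [ 0.4644 -0.1632  0.0319] F [-2.3  1.1  4.5] op 0.358 q [-0.54  0.16  2.14 -0.    0.84 -1.62]
```

Floor contact at 4.5 N. Let go and rise.

Converted, -0.1 m / 0.8 = -0.125, -0.07 m / 0.8 = -0.0875.

Emit:
drive_effector:
  offsets:
    - [[0,0,0],[0,0,0],0.45]
    - [[0,0,0],[0,0,0],0.6]
    - [[0,0,0],[0,0,0],0.6]
    - [[0,0,0],[0,0,0],0.6]
    - [[0,0,-0.0125],[0,0,0],0.6]
    - [[0,0,-0.0375],[0,0,0],0.6]
    - [[0,0,-0.0875],[0,0,0],0.6]
    - [[0,0,-0.125],[0,0,0],0.6]
    - [[0,0,-0.125],[0,0,0],0.6]

```text
time: 11.92
eef_pos: [0.4662, -0.1643, 0.1349]
tcp_rot: [0.246, 0.969, -0.001, 0.004]
contact_force: [-0.7, 0.1, -0.2]
opening: 0.599
finger_force: 0.0
```

```bash
python3 go.py .5467 .0272 .14 -.546; python3 - <<'E'
from h import *
C=cams();o=[];rz=R.from_euler("z",-.497)
for n,(a,b,c,d),k in(("side",(285,165,385,265),4),):
    i=cv2.cvtColor(C[n]["pixels"],cv2.COLOR_RGB2BGR)
    cv2.imwrite("pics/s3.png",i)
E
```

```text
d [ 0.0205  0.2067 -0.0053] rot [0.0058 0.0061 1.6201] dist 0.2077
t 11.925 p [ 0.4662 -0.1643  0.1349] F [-0.7  0.1 -0.2] op 0.599 q [-0.54 -0.01  2.1   0.    1.05 -1.62]
```

Converted, 0.207 m / 0.8 = 0.2588, 0.0205 m / 0.8 = 0.0256.

Emit:
drive_effector:
  offsets:
    - [[0.0063,0.0625,-0.0125],[0,0,0],0]
    - [[0.0125,0.125,-0.0125],[0,0,0],0]
    - [[0.0188,0.1938,-0.0125],[0,0,0],0]
    - [[0.025,0.25,-0.0125],[0,0,0],0]
    - [[0.0256,0.2588,-0.0125],[0,0,0],0]
    - [[0.0256,0.2588,-0.0125],[0,0,0],0]
    - [[0.0256,0.2588,-0.0125],[0,0,0],0]

```text
time: 12.9
eef_pos: [0.5441, 0.0276, 0.1406]
tcp_rot: [0.247, 0.969, -0.0, -0.001]
contact_force: [0.1, -0.5, -0.1]
opening: -0.005
finger_force: 0.0
```

```bash
python3 go.py .5467 .0272 .09 1.074; python3 - <<'E'
from h import *
np.set_printoptions(precision=4,suppress=True)
C=cams();o=[];rz=R.from_euler("z",-.497)
for n,(a,b,c,d),k in(("side",(285,165,385,265),4),("top",(205,210,305,310),4)):
    i=cv2.cvtColor(C[n]["pixels"],cv2.COLOR_RGB2BGR)[b:d,a:c];o.append(cv2.resize(i,None,fx=k,fy=k,interpolation=cv2.INTER_CUBIC))
cv2.imwrite("pics/w3.png",np.hstack(o))
E
```

```text
d [-0.0025  0.0009  0.0506] rot [-0.0009 -0.0013 -0.0014] dist 0.0506
t 12.9 p [0.5441 0.0276 0.1406] F [ 0.1 -0.5 -0.1] op -0.005 q [-0.14  0.1   1.97 -0.    1.07 -1.21]
```

View pics/w3.png

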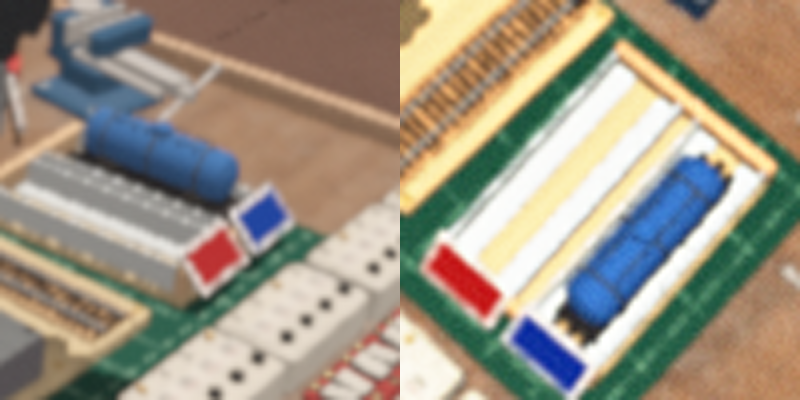

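Wagon stands upright in the blue slot, with buffers clear of both end boards (top crop: tank from (570,300) to (725,175)). I'll check the numbers before switching on.

```bash
python3 - <<'E'
from h import *
np.set_printoptions(precision=4,suppress=True)
C=cams();th=np.linspace(0,2*np.pi,40)
def box(n,a,b,c,d):
    h=cv2.cvtColor(C[n]["pixels"],cv2.COLOR_RGB2HSV)[b:d,a:c]
    m=((h[...,0]>98)&(h[...,0]<128)&(h[...,1]>100)&(h[...,2]>35)).astype(np.uint8)
    k,l,st,_=cv2.connectedComponentsWithStats(m);i=1+st[1:,4].argmax();x,y,w,hh,_=st[i]
    return np.array([a+x-.5,b+y-.5,a+x+w-.5,b+y+hh-.5])
O={"top":box("top",240,242,295,295),"side":box("side",300,191,348,217)};print(O)
def f(q):
    r=[]
    for n in O:
        uv=proj(C[n],R.from_euler("z",q[3]).apply(np.array([[e*.042,.014*np.cos(t),.014*np.sin(t)] for e in(-1,1) for t in th]))+q[:3])
        r.append(np.r_[uv.min(0),uv.max(0)]-O[n])
    return np.ravel(r)
s=least_squares(f,[.463,-.162,.04,-.497],x_scale=.01,loss="soft_l1");print(s.x,f(s.x))
print("local",R.from_euler("z",.497).apply(s.x[:3]-[.4632,-.1622,.0105+.0299])*1e3)
E
```

```text
{'top': array([246.5, 249.5, 285.5, 291.5]), 'side': array([306.5, 190.5, 343.5, 214.5])}
[ 0.4604 -0.1625  0.0425 -0.4948] [-0.092  -0.5019  0.4093 -0.3545  0.2784  0.6321  0.8179 -0.1131]
local [-2.3048 -1.6079  2.0814]
```

Within tolerance along, across and in height. Now push the knob home with shut fingers.

Converted, 0.072 m / 0.8 = 0.09, 0.068 m / 0.8 = 0.085.

Emit:
drive_effector:
  offsets:
    - [[-0.0031,0.0013,0.0313],[0,0,0],0]
    - [[-0.0031,0.0013,0.06],[0,0,0],0]
    - [[-0.0031,0.0013,0.07],[0,0,0],0]
    - [[-0.0031,0.0013,0.0775],[0,0,0],0]
    - [[-0.0031,0.0013,0.085],[0,0,0],0]
    - [[-0.0031,0.0013,0.0888],[0,0,0],0]
    - [[-0.0031,0.0013,0.09],[0,0,0],0]
    - [[-0.0031,0.0013,0.09],[0,0,0],0]

```text
time: 14.1
eef_pos: [0.5479, 0.0283, 0.0701]
tcp_rot: [0.246, 0.969, 0.0, 0.0]
contact_force: [-1.3, -0.5, 3.3]
opening: 0.002
finger_force: 2.0
```

```bash
python3 go.py .5467 .0272 .0705 1.074
```

```text
d [ 0.0006 -0.0016 -0.0004] rot [0.0002 0.0007 0.0001] dist 0.0017
t 14.1 p [0.5479 0.0283 0.0701] F [-1.3 -0.5  3.3] op 0.002 q [-0.13  0.2   2.   -0.    0.94 -1.21]
```

Converted, 0.004 m / 0.8 = 0.005, 0.002 m / 0.8 = 0.0025.

Emit:
drive_effector:
  offsets:
    - [[0,0,0.0025],[0,0,0],0]
    - [[0,0,0.005],[0,0,0],0]
    - [[0,0,0.005],[0,0,0],0]

```text
time: 14.48
eef_pos: [0.5482, 0.0283, 0.0698]
tcp_rot: [0.246, 0.969, -0.0, -0.001]
contact_force: [-10.4, 0.8, 23.1]
opening: -0.001
finger_force: 11.6
```

Emit:
drive_effector:
  offsets:
    - [[0,0,-0.0375],[0,0,0],0]
    - [[0,0,-0.1],[0,0,0],0]
    - [[0,0,-0.15],[0,0,0],0]
    - [[0,0,-0.15],[0,0,0],0]

```text
time: 14.98
eef_pos: [0.5502, 0.0281, 0.1897]
tcp_rot: [0.246, 0.969, 0.001, 0.005]
contact_force: [0.8, -0.1, -0.0]
opening: -0.003
finger_force: 0.0
```

```bash
python3 - <<'E'
from h import *
C=cams()
# red band pixels and cap top check in side view
c=C["side"];i=c["pixels"][225:250,262:292].astype(int)
print("red px at knob",((i[...,0]>110)&(i[...,1]<70)&(i[...,2]<70)).sum())
for z in(.0705,.0845):print(z,proj(c,[.5467,.0272,z])[0])
g=cv2.cvtColor(c["pixels"],cv2.COLOR_RGB2GRAY);print(g[218:256:2,275])
E
```

```text
red px at knob 0
0.0705 [275.20949446 230.85953877]
0.0845 [275.51401498 224.61878286]
[135 200 171 103  96 104 136 134  98  31  26  27  27  57 107 128 134 135
 115]
```

The knob hit its hard stop (23 N at z = 0.0698), no red band shows, and the cap is at its home pixel (row 231). Handing in.

Emit:
drive_effector:
  offsets:
    - [[0,0,0],[0,0,0],0]
    - [[0,0,0],[0,0,0],0]
  lines: "1,2"

```text
time: 15.32
eef_pos: [0.5466, 0.0284, 0.1835]
```

```bash
python3 -c "
from plant import ctrl, order, read_camera
print(order.sign_off())"
```

```text
the job is handed in; nothing more can be done
None
```

The blue wagon is standing, let go, in the blue-labelled slot, the knob is pushed back home, and I handed the job in at about 15 s; the sign-off gave no verdict.

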